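Start up the airbrush corner

TASK

Start up the airbrush corner in the safe order: first switch on the extractor with its wide mains rocker, then switch on the compressor, and last the turntable, each time by pressing down the raised, white-barred end of the rocker with the fingertips until it snaps over and stays. Leave the extractor's narrow fan-speed rocker as it is. Only press the switches: do not lift or shift the turntable, and leave the vase on it and the pots, cup, bottle, mug, brush jar and roller standing where they are.

Things in the scene. Friction and masses are not known exactly. Their poses are not given: they have to be found in the camera images.
- extractor_mains_end (a point): point on the top face of the raised, white-barred ON end of the extractor's wide mains rocker, 12 mm from its pivot, 4 mm short of the paddle's end. Press here straight down to at least 4 mm below its off height. Moves with the rocker; its x axis runs along the rocker from the ON end to the other end. The ON end points to the front of the extractor.
- extractor_mains (a joint): extractor's mains switch, the wide one, left (local +y) of the two: black snap-action rocker 32 x 26 mm. Value (rad): 0 off (white-barred end stands up, about 214 mm above the table), 0.40 on (that end down, the other up). Pushing the raised end down 3.5 mm (about 5 N at first, falling to nothing half-way) takes it over the middle (0.20); it then snaps home and stays
- fan_speed (a joint): the extractor's fan-speed switch, to be left alone: a narrow rocker 12 mm wide and 32 mm long, its centre 72 mm to the right (local -y) of the mains rocker's centre, at the same height; 0 as it starts (low), 0.40 high
- extractor_top (a point): centre of the top of the overspray extractor: fixed grey box 170 deep (x), 260 wide (y), 200 mm high, louvred filter on its front (local -x), round outlet behind, two rockers on a plate along the front of its top. Axes those of the box, z up. Pivots at local (-46, +36, +5) mm (mains) and (-46, -36, +5) mm (fan speed)
- compressor_switch_end (a point): point on the top face of the raised, white-barred ON end of the compressor's rocker, 12 mm from its pivot, 4 mm short of the paddle's end. Press here straight down to at least 4 mm below its off height. Moves with the rocker; its x axis runs along the rocker from the ON end to the other end. The ON end points to the compressor's gauge end (local +y).
- compressor_switch (a joint): the compressor's only switch, on top of its cowl, towards the front: black snap-action rocker 32 x 22 mm. Value (rad): 0 off (white-barred end stands up, about 174 mm above the table), 0.40 on (that end down, the other up). Pushing the raised end down 3.5 mm (about 5 N at first, falling to nothing half-way) takes it over the middle (0.20); it then snaps home and stays
- compressor_top (a point): point on the top of the airbrush compressor, under the middle of its switch. Fixed white cowl 130 deep (x), 190 wide (y), top 160 mm up; finned head at its local -y end, regulator, water trap and gauge at its +y end; steel carrying handle along y, 68 mm behind (local +x) this point, rising to 210 mm. Axes those of the compressor, z up
- turntable_switch_end (a point): point on the top face of the raised, white-barred ON end of the turntable's rocker, 12 mm from its pivot, 4 mm short of the paddle's end. Press here straight down to at least 4 mm below its off height. Moves with the rocker; its x axis runs along the rocker from the ON end to the other end. The ON end points away from the platter.
- turntable_switch (a joint): the turntable's switch, on the control nose: black snap-action rocker 32 x 22 mm. Value (rad): 0 off (white-barred end stands up, about 44 mm above the table), 0.40 on (that end down, the other up). Pushing the raised end down 3.5 mm (about 5 N at first, falling to nothing half-way) takes it over the middle (0.20); it then snaps home and stays
- turntable_mid (a point): centre of the motorised turntable, 20 mm above the table: an aluminium platter 164 mm across, its top at 40 mm, on a black base with a grey control nose 56 mm wide that reaches 150 mm from the centre along local -x (to the robot's side); the rocker's pivot is 122 mm from the centre and 35 mm up. Loose, 1.4 kg, on rubber feet
- vase_mid (a point): centre of the plaster vase on the turntable's platter: loose, 68 mm across, 100 mm tall; this point is half-way up, local z is its axis
- pot_a_mid (a point): centre of a small lidded paint pot, 42 mm across and 58 mm tall, loose on the table in front of the turntable, to the left; local z is its axis
- pot_b_mid (a point): centre of a second such pot, loose, in front of the turntable, to the right
- mixing_cup_mid (a point): a point inside a small open cup, 52 mm across and 45 mm tall, standing loose on the right rear corner of the extractor's top; 22 mm above its foot
- paint_bottle_mid (a point): centre of a paint bottle, 52 mm across and 135 mm tall, loose, behind the turntable
- mug_mid (a point): centre of a mug, 80 mm across and 92 mm tall, loose, at the front right
- brush_jar_mid (a point): centre of a glass jar, 68 mm across and 85 mm tall, with brushes standing up to 200 mm, loose, at the back right
- roller_mid (a point): centre of the 150 mm by 48 mm foam sleeve of a paint roller lying loose at the front left

How it is judged:
On the way, in this order (a step that is already met when the one before it is completed fails the run):
1. the extractor's mains rocker is on (value of joint extractor_mains above 0.3 rad), for 0.2 s.
2. the compressor's switch is on, the extractor still on (value of joint each of extractor_mains, compressor_switch above 0.3 rad), for 0.2 s.
3. the turntable's switch is on, the other two still on (all of step 2 and value of joint turntable_switch above 0.3 rad), for 0.2 s.
At the end, for the whole second after the job is handed in: the three rockers (extractor mains, compressor, turntable) stand at on (joint above 0.30 of 0.40), the fan-speed rocker is still at low (below 0.10), the turntable lies within 20 mm of where it was, the vase upright within 25 mm, and every other loose thing within 30 mm of where it was (all of step 3 and value of joint fan_speed below 0.1 rad and distance of turntable_mid from where it was at the start of the episode below 0.02 m and distance of vase_mid from where it was at the start of the episode below 0.025 m and angle between vase_mid's own z axis and vertical below 0.15 rad and distance of each of pot_a_mid, pot_b_mid, mixing_cup_mid, paint_bottle_mid, mug_mid, brush_jar_mid, roller_mid from where it was at the start of the episode below 0.03 m); the robot touches nothing.
It fails at once if the fan-speed rocker is switched over (value of joint fan_speed above 0.2 rad).
It fails at once if the turntable is lifted (10 mm) or shifted (20 mm) (distance of turntable_mid from where it was at the start of the episode above 0.02 m or height (world z) of turntable_mid above 0.03 m).
It fails at once if the vase is carried, shifted (25 mm) or tipped (distance of vase_mid from where it was at the start of the episode above 0.025 m or angle between vase_mid's own z axis and vertical above 0.25 rad).
It fails at once if another loose thing is carried or shifted (30 mm) (distance of any of pot_a_mid, pot_b_mid, mixing_cup_mid, paint_bottle_mid, mug_mid, brush_jar_mid, roller_mid from where it was at the start of the episode above 0.03 m).
It also fails if it takes over 48 s, if anything falls off the work surface, if the arm or the gripper's body presses on something with over 40 N, if the wrist force passes 120 N, or if a joint passes its speed limit or range.

ROBOT

A 7-joint arm with a two-finger parallel gripper is mounted at the origin on the work surface. World frame = base frame: x ahead of the robot, y to its left, z up, the work surface at z = 0. Lengths are in m, angles in rad, forces in N, time in s.
With the tool pointing down it reaches from about 0.4 to 0.85 m from the base axis. Payload 10.4 kg.
Tool frame: the origin (TCP) lies midway between the tips of the shut fingers; the grasp point (between the pads) lies 19 mm behind it; z points along the fingers, y is the direction in which the jaws open and shut (so a half turn about z gives the same grasp; the last joint's range is limited). The gripper opens to 85 mm and grips with 20 to 120 N. Pads are 22 mm wide; open, the fingers measure 114 mm over their backs; the gripper's body (76 mm by 85 mm) begins 54 mm behind the grasp point. The pads swing forward as they close: fully open they stand 13 mm farther back than shut.
Start: joints at [1.274, 0.332, -0.065, 1.46, 0.022, 1.35, -0.088], TCP at [0.169, -0.602, 0.231] pointing down, gripper open.
Joint ranges: [-2.6, 2.6], [-0.5, 2.12], [-1.47, 1.34], [0.16, 2.42], [-1.27, 4.41], [0.06, 2.06], [-2.6, 2.6]. Speed limits (rad/s): [2.22, 2.22, 2.79, 2.79, 3.14, 3.14, 3.14].

INTERFACE

Orientations are given as a unit quaternion [x, y, z, w].
In Python, from workcell import manip, camera, camera_info, workorder, nets gives the robot as it stands.
- The arm moves only by the tool apply_moves, never from a script. Its argument "commands" is a list of rows, each a list of 5 numbers: the shift along the tool's x, y, z in m, then the turn about the tool's z in degrees, then the gripper command: -1 is fully open, 1 is shut, values between are in proportion. A call has 1 to 5 rows; each row shifts and turns the pose as measured when the row begins, along the tool's axes as they then stand; what a row does not reach is not made up. A row lasts 1/12 s, in which the tool goes at most 41.7 mm and 7.16 degrees, less where a joint would pass 70% of its speed; a pose out of reach is approached as far as the arm can. A call is refused whole if a number of a shift passes 0.0417 or a number of a turn 7.16, either way. A call with a gripper value outside its range is refused whole. The fingers move at their own pace and stop on an object; "squeeze" is the grip in N (left out, the last holds). Time passes only in rows, so rows that do not move let the fingers close. It gives the time, the measured TCP pose, the force and the opening at its end, in the units of the state.
- manip.get_obs(): the state, without advancing time (a new reading comes with each control period).
- camera(name): name is "scene" or "top"; returns (picture, depth): 400x640x3 uint8, red, green, blue; 400x640 float32, m along the optical axis (not along the pixel's ray), 0 where there is no reading.
- camera_info(name): a dict with "camera_matrix" (3x3 intrinsics, pixels), "xyz" and "rotation" of the camera in the world. Camera axes: x right, y down, z forward; pixel columns grow to the right and rows downward; lengths in m; the calibration is good to about 2 mm. A picture is of the moment at which its call begins. camera_info takes no time and is no camera call.
- workorder.hand_in(): hands the job in, once; it reports no verdict.
Trained networks look in the newest picture that a camera, given by its name, has taken for a name from the list of things; names that differ only in an ending like _2 or _b are one class to them, and where a whole thing is asked for, a point or a joint stands for the part that bears it (a point fixed in the world has none). Each returns a list of dicts, best first, with "conf" (0 to 1); they miss things now and then, are a little off and sometimes report something else, mostly with a low value. They report only what shows in the picture. A call takes as long as a camera call.
- nets.look_for(camera, thing): "rect" ([left, top, width, height] in pixels, round what is visible of it).
- nets.place_of(camera, thing): "xy" ([column, row] in pixels: a listed point, or the origin of a listed thing).
The state is a dict: "clock": time; "joint_pos": joint angles; "joint_velocities": joint speeds; "tau": joint torques, N m; "position": TCP position; "ee_rot": TCP orientation; "ft_force": force on the tool from outside, world axes, zero at the start; "torque": the same for the moment, N m; "grip_width": opening from 0.0 (shut) to 1.0 (fully open).
Only numpy, scipy, OpenCV 4.12 (cv2) and the standard library are available. Lean on these libraries where they do the work, as an engineer would, in place of code of your own. Each camera call takes 0.05 s, during which the arm holds its last target. There are 200 camera calls.

## Working session

There is one attempt and no reset: what is moved stays moved. The work goes in short steps, Python scripts to look and compute and a tool call to move; the robot and the scene stay as the last step left them, time stands still between calls to the robot, and variables do not carry over. Pictures are saved under pics/ and viewed, about 8 in all and at most 12, crops included, and the job is handed in when it is done.

Besides the shell and the picture viewer there is one more tool, called by a JSON object that holds its "method" and its "body". apply_moves: Moves the arm, as the interface text tells. Its arguments: {"type":"object","properties":{"commands":{"type":"array","items":{"type":"array","items":{"type":"number"}}},"squeeze":{"type":"number"}},"required":["commands"]}

```bash
mkdir -p pics; cat > h.py <<'E'
import numpy as np,cv2
from workcell import manip,camera,camera_info,workorder,nets
def world(cam,d,u,v):
    i=camera_info(cam);K=np.array(i["camera_matrix"]);R=np.array(i["rotation"])
    if R.shape!=(3,3):
        from scipy.spatial.transform import Rotation as Q;R=Q.from_quat(R).as_matrix()
    u=np.asarray(u,float);v=np.asarray(v,float)
    p=np.stack([(u-K[0,2])/K[0,0]*d,(v-K[1,2])/K[1,1]*d,d*np.ones_like(u)],-1)
    return p@R.T+np.array(i["xyz"])
def grid(cam,d):
    v,u=np.mgrid[:400,:640];return world(cam,d,u,v)
E
python3 - <<'E'
from h import *
o=manip.get_obs();print(o["clock"],o["position"],o["ee_rot"],o["grip_width"],o["ft_force"])
for c in("scene","top"):
    im,d=camera(c);cv2.imwrite(f"pics/{c}0.png",im[:,:,::-1]);np.save(c+"0.npy",d)
    print(c,camera_info(c)["xyz"])
    P=grid(c,d)
    for n in("extractor_mains_end","compressor_switch_end","turntable_switch_end","extractor_top","compressor_top","turntable_mid","fan_speed","mug_mid","pot_a_mid","pot_b_mid","roller_mid","brush_jar_mid","paint_bottle_mid"):
        for r in nets.place_of(c,n)[:2]:
            u,v=map(int,np.round(r["xy"]));print(n,r["xy"],round(r["conf"],2),P[v,u].round(4) if 0<=v<400 and 0<=u<640 else "")
E
```

```text
0.0 [ 0.16889263 -0.60135041  0.23052114] [ 9.90643554e-01  1.36472905e-01 -1.24616506e-04 -6.91981828e-04] 1.0004280280480038 [ 0.51991231 -0.25069496  0.55678963]
scene [1.32477233 0.18529489 0.93229049]
extractor_mains_end [480.9, 172.7] 0.64 [ 1.733e-01  3.826e-01 -2.000e-04]
compressor_switch_end [245.2, 150.5] 0.47 [ 0.4837 -0.276   0.1739]
turntable_switch_end [338.1, 203.0] 0.39 [ 0.4759 -0.0101  0.0399]
turntable_switch_end [378.1, 186.5] 0.21 [0.3797 0.0852 0.0459]
extractor_top [467.5, 198.7] 0.86 [0.5215 0.3147 0.1971]
extractor_top [479.3, 173.5] 0.7 [1.806e-01 3.766e-01 2.000e-04]
compressor_top [239.4, 155.4] 0.56 [ 0.4996 -0.2876  0.1659]
turntable_mid [336.2, 242.3] 0.85 [0.6168 0.0225 0.0433]
turntable_mid [481.0, 176.2] 0.16 [0.4328 0.3405 0.2006]Traceback (most recent call last):
  File "<stdin>", line 8, in <module>
ValueError: it knows: brush_jar_mid, compressor_switch_end, compressor_top, extractor_mains_end, extractor_top, mixing_cup_mid, mug_mid, paint_bottle_mid, pot_a_mid, pot_b_mid, roller_mid, turntable_mid, turntabl
```

View pics/scene0.png

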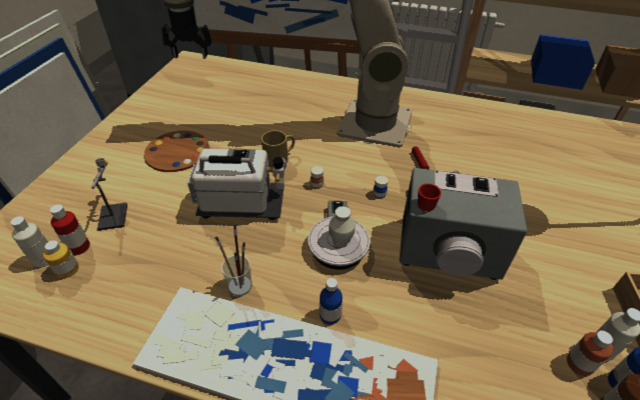

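The scene view is from behind the corner: the extractor is right (switch plate at about 467,184), the compressor left (~235,165), the turntable in the middle (~338,240), and the pots at (317,177) and (381,187). Now the top camera.

```bash
python3 - <<'E'
from h import *
for c in("top",):
    im,d=camera(c);cv2.imwrite(f"pics/{c}0.png",im[:,:,::-1]);np.save(c+"0.npy",d)
    print(c,camera_info(c)["xyz"])
    P=grid(c,d);np.save("topP.npy",P)
    for n in("extractor_mains_end","compressor_switch_end","turntable_switch_end","extractor_top","compressor_top","turntable_mid","mug_mid","pot_a_mid","pot_b_mid","roller_mid","brush_jar_mid","vase_mid","mixing_cup_mid"):
        for r in nets.place_of(c,n)[:2]:
            u,v=map(int,np.round(r["xy"]));print(n,r["xy"],round(r["conf"],2),P[v,u].round(4) if 0<=v<400 and 0<=u<640 else "")
E
```

```text
top [ 0.35718815 -0.02810658  1.45666799]
extractor_mains_end [183.0, 239.0] 0.6 [0.4515 0.3398 0.2066]
compressor_switch_end [405.5, 223.0] 0.4 [ 0.4897 -0.2899  0.1682]
turntable_switch_end [312.6, 233.9] 0.43 [ 0.4728 -0.02    0.0412]
extractor_top [198.1, 212.7] 0.59 [0.5247 0.3023 0.1979]
compressor_top [405.3, 223.8] 0.8 [ 0.487  -0.2872  0.1667]
turntable_mid [300.8, 194.9] 0.63 [0.5814 0.0134 0.1401]
turntable_mid [228.2, 290.4] 0.49 [0.3043 0.2433 0.052 ]
mug_mid [394.9, 288.3] 0.97 [ 0.299  -0.279   0.0013]
mug_mid [224.0, 192.9] 0.67 [0.5798 0.229  0.2031]
pot_a_mid [340.6, 261.7] 0.74 [ 0.3834 -0.1055  0.0542]
pot_a_mid [277.8, 275.1] 0.7 [0.3471 0.0891 0.0611]
pot_b_mid [288.3, 132.1] 0.68 [0.789  0.0532 0.0994]
pot_b_mid [343.1, 265.3] 0.57 [ 0.374  -0.1114  0.056 ]
roller_mid [226.4, 291.2] 0.83 [0.3013 0.2499 0.049 ]
brush_jar_mid [359.6, 137.5] 0.59 [ 0.7941 -0.1817  0.0073]
vase_mid [300.2, 196.8] 0.67 [0.5785 0.0171 0.1212]
mixing_cup_mid [225.3, 194.4] 0.53 [0.5763 0.2254 0.2066]
mixing_cup_mid [182.9, 239.2] 0.3 [0.4515 0.3398 0.2066]
```

View pics/top0.png

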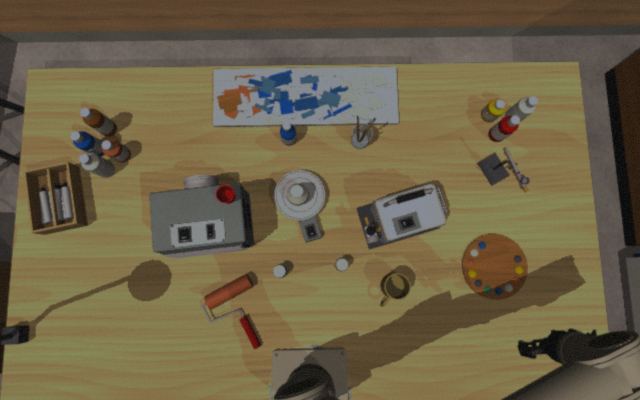

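The top view shows the extractor at (200,220) with its plate at (197,232), mains left (184,233). The compressor switch is at (406,222), turntable switch at (312,230), and the pots at (279,271) and (342,264). I'll enlarge the switches.

```bash
python3 - <<'E'
from h import *
T=cv2.imread("pics/top0.png");P=np.load("topP.npy")
def crop(I,u,v,w=36,h=30,s=10): 
    c=cv2.resize(I[v-h//2:v+h//2,u-w//2:u+w//2],None,fx=s,fy=s,interpolation=cv2.INTER_CUBIC);c=cv2.convertScaleAbs(c,alpha=1.3,beta=20)
    cv2.putText(c,f"u{u-w//2} v{v-h//2}",(3,14),0,.45,(0,0,255));return c
S=cv2.imread("pics/scene0.png")
a=np.hstack([crop(T,190,233),crop(T,406,222)]);b=np.hstack([crop(T,312,230),crop(S,468,185)])
cv2.imwrite("pics/c1.png",np.vstack([a,b]))
# body orientation fits from heightmap
Z=P[:,:,2]
for n,(lo,hi,u0,u1,v0,v1) in {"ext":(.19,.203,140,260,170,265),"comp":(.15,.168,355,450,170,255)}.items():
    m=np.zeros(Z.shape,bool);m[v0:v1,u0:u1]=1;m&=(Z>lo)&(Z<hi)
    q=P[m][:,:2].astype(np.float32);r=cv2.minAreaRect(q*1000);print(n,m.sum(),r,np.median(Z[m]))
for n,(u0,u1,v0,v1) in {"extpl":(172,206,223,244),"comp":(394,418,212,232),"turn":(301,323,219,242)}.items():
    print(n,u0,v0);print((Z[v0:v1,u0:u1]*1000).round().astype(int))
E
```

```text
ext 4483 ((515.2996215820312, 305.51055908203125), (170.6243133544922, 260.5913391113281), 5.982041358947754) 0.19928001991224686
comp 2384 ((520.5994262695312, -285.6934814453125), (128.3988037109375, 235.24795532226562), 15.157475471496582) 0.15954986678679617
extpl 172 223
[[ 200  203  201  201  197  200  203  195  196  201  198  202  204  201
   203  201  200  199  206  204  206  204  203  204  200  199  202  201
   203  199  204  200  203  202]
 [ 198  203  198  200  201  200  201  207  200  203  199  204  202  205
   197  202  198  203  201  202  202  204  201  204  199  203  202  197
   202  200  201  202  199  199]
 [ 202  203  199  201  204  202  204  200  200  202  199  199  197  201
   201  200  206  205  201  201  206  202  198  198  201  201  204  200
   199  204  204  205  204  200]
 [ 204  195  200  200  197  199  202  203  198  204  202  203  203  206
   201  206  208  208  201 1457  203  203  202  201  200  204  198  198
   199  203  202  200  201  199]
 [ 199  203  204  200  200  198  206  206  208  206  203  207  205  206
   206  201  199  206  202  199  202  203  
[... 7367 characters left out ...]
 37   -3]
 [  -1   -5   -3   35   30   28   30   40   46   36   30   28   31   31
    32   36   31   35   31   32   31    1]
 [   0    1   -6   25   31   33   33   36   45   36   31   37   39   31
    31   31   31   28   36   34   19    4]
 [  -2   -3   -4   31   26   27   33   36   29   31   28   29   29   33
    32   31   32   16   -1   -4    1   -5]
 [  -2   -4   -2    1   34   30   33   23   33   34   37   33   34   33
    15    1   -1    3   -2    0   -4   -4]
 [  -3    4   -2    0   32   30   33   30   38   28   23   10    2    1
     0   -2   -3   -1    0   -4   -4   -3]
 [   0    2   -3    2   32   32   24   19    5    7   -1    6   -1   -2
    -2    0   -1    1    0    1    5    1]]
```

View pics/c1.png

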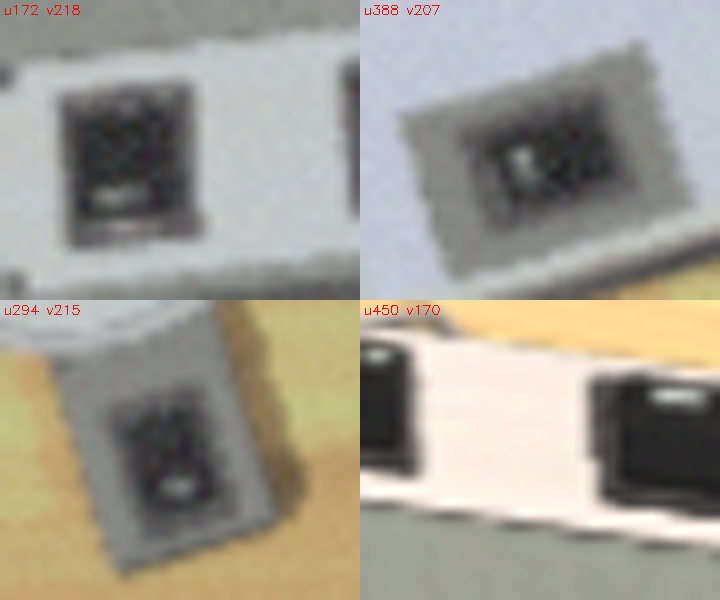

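The bars are clear: mains bar at about (184,238), compressor bar at (404.5,223), and turntable bar at (312,233.5). The white bars mark the ON ends as described. Next I'll locate the press points with rays at known heights.

```bash
cat >> h.py <<'E'
def ray(cam,u,v,z):
    a=world(cam,1.0,u,v);c=np.array(camera_info(cam)["xyz"]);return c+(a-c)*(z-c[2])/(a-c)[2]
E
python3 - <<'E'
from h import *
T=cv2.cvtColor(cv2.imread("pics/top0.png"),6).astype(int);P=np.load("topP.npy");Z=P[:,:,2]
rot=lambda a:np.array([[np.cos(a),-np.sin(a)],[np.sin(a),np.cos(a)]])
# extractor box
R=rot(np.radians(5.98));print("ext model pivot/end",np.array([.5153,.3055])+R@[-.046,.036],np.array([.5153,.3055])+R@[-.0578,.036])
# dark blobs
for n,(u0,u1,v0,v1,z) in {"ext":(175,194,224,245,.208),"comp":(396,418,213,234,.168),"turn":(302,320,222,243,.038)}.items():
    s=T[v0:v1,u0:u1];m=(s<60).astype(np.uint8);k,l,st,ce=cv2.connectedComponentsWithStats(m)
    i=1+np.argmax(st[1:,4]);m=(l==i)
    pts=np.argwhere(m);hull=cv2.convexHull(pts[:,::-1].astype(np.float32));r=cv2.minAreaRect(np.array([ray("top",u0+q[0,0],v0+q[0,1],z)[:2]*1000 for q in hull],np.float32))
    print(n,"dark",m.sum(),ce[i]+[u0,v0],ray("top",*(ce[i]+[u0,v0]),z).round(4),r)
for n,u,v,z in(("ext",184,237.6,.213),("comp",404.4,223,.173),("turn",311.7,233.4,.043)):print(n,"bar",ray("top",u,v,z).round(4))
# turntable: platter circle & nose edges; 
m=np.zeros(Z.shape,bool);m[218:245,298:326]=1;m&=(Z>.02)&(Z<.05);q=P[m][:,:2]
print("nose mean",q.mean(0),np.linalg.svd(q-q.mean(0))[2][0], cv2.minAreaRect((q*1000).astype(np.float32)))
m=np.zeros(Z.shape,bool);m[160:235,265:335]=1;m&=(Z>.036)&(Z<.044)
e=cv2.minEnclosingCircle((P[170:215,270:332][m[170:215,270:332]][:,:2]*1000).astype(np.float32));print("platter",e)
# compressor surroundings: max height by 10mm cell in local frame about the pivot
C=np.array([.482,-.289]);L=(P[:,:,:2]-C)@rot(np.radians(15.2))
for x in range(-60,80,20):print(x,[int(1000*np.nanmax(np.where((abs(L[:,:,0]*1000-x)<10)&(abs(L[:,:,1]*1000-y)<10)&(Z<1),Z,-1))) for y in range(-60,140,20)])
E
```

```text
ext model pivot/end [0.46579979 0.33651176] [0.454064   0.33528242]
ext dark 138 [184.44202899 233.87681159] [0.4655 0.3358 0.208 ] ((465.4116516113281, 335.61376953125), (38.15837097167969, 30.436494827270508), 1.7006489038467407)
comp dark 142 [406.23943662 222.75352113] [ 0.4904 -0.2907  0.168 ] ((490.8482666015625, -290.41595458984375), (29.114835739135742, 42.45861053466797), 17.323326110839844)
turn dark 117 [310.70940171 230.93162393] [ 0.4829 -0.0128  0.038 ] ((483.01873779296875, -13.141550064086914), (41.178897857666016, 29.0505428314209), 17.6480770111084)
ext bar [0.4548 0.3353 0.213 ]
comp bar [ 0.4893 -0.2843  0.173 ]
turn bar [ 0.4746 -0.0159  0.043 ]
nose mean [ 0.49145945 -0.00986545] [-0.88480752 -0.4659567 ] ((494.6773681640625, -10.369087219238281), (78.30841827392578, 56.249820709228516), 16.60440444946289)
platter ((601.1671142578125, 20.972379684448242), 81.606689453125)
-60 [7, 5, 7, 7, 6, 6, 5, 4, 7, 5]
-40 [19, 22, 27, 24, 23, 28, 24, 23, 23, 7]
-20 [163, 165, 174, 166, 166, 165, 162, 139, 140, 130]
0 [164, 166, 171, 175, 171, 163, 161, 154, 157, 135]
20 [167, 168, 171, 176, 172, 166, 163, 158, 160, 156]
40 [165, 168, 164, 167, 167, 164, 162, 138, 158, 134]
60 [209, 211, 212, 213, 199, 201, 162, 27, 128, 8]
```

{"method": "apply_moves", "body": {"commands": [[0,0,-0.04,0,1],[0,0,-0.04,0,1],[0,0,-0.04,0,1],[0.04,0,0,0,1],[0.04,0,0,0,1]]}}

```text
clock: 1.47
position: [0.2372, -0.582, 0.3544]
ee_rot: [0.992, 0.129, -0.002, -0.002]
ft_force: [0.8, -0.4, -2.1]
grip_width: 0.302
```

{"method": "apply_moves", "body": {"commands": [[0.034,-0.023,0,0,1],[0.034,-0.023,0,0,1],[0.034,-0.023,0,0,1],[0.034,-0.023,0,0,1],[0.034,-0.023,0,0,1]]}}

```text
clock: 1.88
position: [0.3762, -0.4266, 0.3546]
ee_rot: [0.992, 0.127, -0.002, -0.0]
ft_force: [0.3, -1.1, -0.5]
grip_width: 0.003
```

{"method": "apply_moves", "body": {"commands": [[0.034,-0.023,0,0,1],[0.034,-0.023,0,0,1],[0.034,-0.023,0,0,1],[0.034,-0.023,0,0,1],[0.01,-0.04,0,0,1]]}}

```text
clock: 2.3
position: [0.4876, -0.2588, 0.3535]
ee_rot: [0.992, 0.127, -0.002, -0.0]
ft_force: [0.3, 0.7, 0.5]
grip_width: -0.003
```

{"method": "apply_moves", "body": {"commands": [[0.01,-0.04,0,2,1],[0.01,-0.04,0,2,1],[0.01,-0.04,0,2,1],[0.01,-0.04,0,2,1],[0.01,-0.04,0,2,1]]}}

```text
clock: 2.72
position: [0.4992, -0.0508, 0.3534]
ee_rot: [0.999, 0.037, -0.001, 0.0]
ft_force: [0.8, -0.9, 0.4]
grip_width: -0.004
```

{"method": "apply_moves", "body": {"commands": [[-0.002,-0.039,0,-1,1],[-0.002,-0.039,0,-0.5,1],[-0.002,-0.039,0,0,1],[-0.002,-0.039,0,0,1],[-0.002,-0.039,0,0,1]]}}

```text
clock: 3.13
position: [0.4691, 0.1524, 0.354]
ee_rot: [0.999, 0.05, 0.0, 0.001]
ft_force: [1.4, 0.6, 0.3]
grip_width: 0.001
```

{"method": "apply_moves", "body": {"commands": [[-0.002,-0.039,0,0,1],[-0.002,-0.039,0,0,1],[-0.002,-0.039,0,0,1],[-0.002,-0.039,0,0,1],[0,-0.02,0,0,1]]}}

```text
clock: 3.55
position: [0.4386, 0.3383, 0.3556]
ee_rot: [0.999, 0.051, 0.002, 0.0]
ft_force: [0.3, 0.3, 0.2]
grip_width: -0.006
```

{"method": "apply_moves", "body": {"commands": [[0.013,0.004,0.02,0,1],[0,0,0.04,0,1],[0,0,0.04,0,1],[0,0,0.02,0,1],[0,0,0,0,1]]}}

```text
clock: 3.97
position: [0.4493, 0.3456, 0.2331]
ee_rot: [0.998, 0.057, 0.004, -0.003]
ft_force: [-0.0, -1.2, -0.4]
grip_width: -0.003
```

```bash
python3 - <<'E'
from h import *
o=manip.get_obs();print(o["clock"],o["position"].round(4),o["ft_force"])
A=[]
for c,(u,v) in {"top":(187,236),"scene":(470,170)}.items():
    im,d=camera(c);I=im[v-30:v+30,u-40:u+40,::-1];A.append(cv2.resize(I,None,fx=5,fy=5,interpolation=cv2.INTER_CUBIC))
cv2.imwrite("pics/e1.png",np.hstack(A))
E
```

```text
3.9667 [0.4493 0.3456 0.2331] [-0.02681036 -1.1776573  -0.41169913]
```

View pics/e1.png

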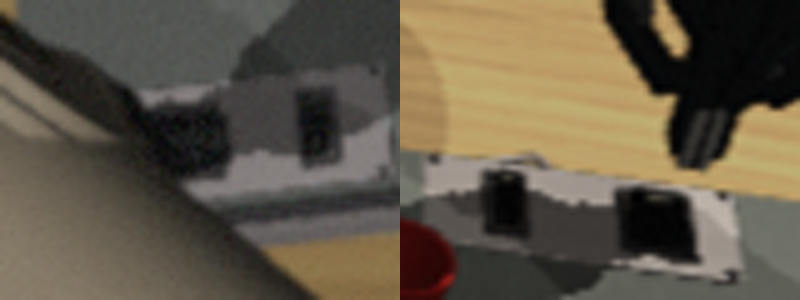

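The crop shows the shut fingertips (right half, tip near (693,165)) above the front of the mains rocker and clear of the fan rocker. I'll trim y and descend.

{"method": "apply_moves", "body": {"commands": [[0.002,0.01,0.005,0,1],[0,0,0,0,1],[0,0,0.005,0,1],[0,0,0,0,1]]}}

```text
clock: 4.4
position: [0.4567, 0.337, 0.2326]
ee_rot: [0.998, 0.056, 0.01, -0.006]
ft_force: [-0.5, -0.3, 0.1]
grip_width: 0.001
```

{"method": "apply_moves", "body": {"commands": [[-0.004,0,0.008,0,1],[0,0,0.004,0,1],[0,0,0.002,0,1]]}}

```text
clock: 4.65
position: [0.4534, 0.3372, 0.2193]
ee_rot: [0.998, 0.056, 0.011, -0.007]
ft_force: [0.3, -0.0, -0.4]
grip_width: -0.0
```

{"method": "apply_moves", "body": {"commands": [[-0.001,0.001,0.004,0,1],[0,0,0.003,0,1]]}}

```text
clock: 4.82
position: [0.452, 0.3365, 0.2118]
ee_rot: [0.998, 0.056, 0.011, -0.007]
ft_force: [-5.2, -2.8, 6.3]
grip_width: 0.003
```

{"method": "apply_moves", "body": {"commands": [[0,0,0.003,0,1],[0,0,0.002,0,1]]}}

```text
clock: 4.98
position: [0.4519, 0.3368, 0.2079]
ee_rot: [0.998, 0.056, 0.011, -0.007]
ft_force: [-9.8, -9.8, 31.4]
grip_width: -0.002
```

{"method": "apply_moves", "body": {"commands": [[0,0,-0.01,0,1],[0,0,-0.03,0,1],[0,0,-0.04,0,1],[0,0.02,-0.035,0,1],[0,0.04,0,5,1]]}}

```text
clock: 5.4
position: [0.4524, 0.2808, 0.3248]
ee_rot: [1.0, 0.02, 0.008, -0.008]
ft_force: [1.3, 1.4, 1.0]
grip_width: -0.002
```

```bash
python3 - <<'E'
from h import *
o=manip.get_obs();print(o["clock"],o["position"].round(4),o["ft_force"])
im,d=camera("scene");u,v=470,185;cv2.imwrite("pics/e2.png",cv2.resize(im[v-25:v+25,u-40:u+40,::-1],None,fx=8,fy=8,interpolation=cv2.INTER_CUBIC))
E
```

```text
5.4 [0.4524 0.2808 0.3248] [1.31200191 1.37477401 1.00270412]
```

View pics/e2.png

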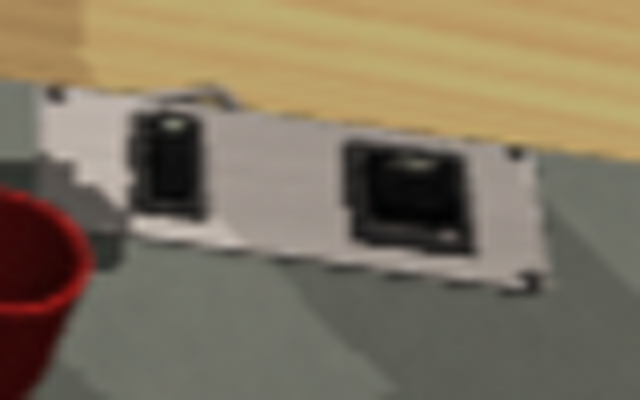

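The mains rocker (410,195) now shows a thin, foreshortened bar and a raised rear end, while the fan rocker (170,165) looks unchanged. I'll confirm with depth.

```bash
cat >> h.py <<'E'
def tilt(d,cen,ang,w,cam="scene"):
    """slope (rad) of the rocker's top along its axis (dir ang points to ON end)"""
    P=grid(cam,d);e=np.array([np.cos(ang),np.sin(ang)]);q=P[:,:,:2]-cen[:2]
    s=q@e;t=q@np.array([-e[1],e[0]]);m=(abs(s)<.014)&(abs(t)<w/2-.003)&(abs(P[:,:,2]-cen[2])<.012)
    A=np.c_[s[m],np.ones(m.sum())];k=np.linalg.lstsq(A,P[:,:,2][m],rcond=None)[0];return m.sum(),k.round(4)
E
python3 - <<'E'
from h import *
d0=np.load("scene0.npy");d1=np.mean([camera("scene")[1] for _ in range(4)],0)
for n,c,a,w in(("mains",(.4658,.3362,.211),np.radians(186),.026),("fan",(.4733,.2647,.211),np.radians(186),.014),("comp",(.4906,-.2905,.171),np.radians(105.3),.022),("turn",(.484,-.0139,.041),np.radians(196.6),.022)):
    print(n,tilt(d0,np.array(c),a,w),tilt(d1,np.array(c),a,w))
E
```

```text
mains (np.int64(82), array([0.1852, 0.2074])) (np.int64(68), array([-0.0385,  0.2068]))
fan (np.int64(28), array([0.1199, 0.2064])) (np.int64(28), array([0.1586, 0.2068]))
comp (np.int64(33), array([0.1528, 0.1679])) (np.int64(35), array([0.1924, 0.168 ]))
turn (np.int64(38), array([0.1879, 0.0372])) (np.int64(38), array([0.1691, 0.0373]))
```

{"method": "apply_moves", "body": {"commands": [[0.001,0.038,0,7,1],[0.005,0.038,0,7,1],[0.01,0.037,0,7,1],[0.014,0.035,0,7,1],[0.018,0.033,0,7,1]]}}

```text
clock: 6.07
position: [0.4582, 0.0955, 0.3136]
ee_rot: [0.959, -0.282, 0.0, -0.009]
ft_force: [-0.3, -0.3, 0.2]
grip_width: -0.001
```

{"method": "apply_moves", "body": {"commands": [[0.022,0.031,0,7,1],[0.026,0.028,0,7,1],[0.029,0.024,0,7,1],[0.032,0.021,0,7,1],[0.034,0.017,0,7,1]]}}

```text
clock: 6.48
position: [0.4637, -0.0773, 0.3083]
ee_rot: [0.847, -0.531, -0.003, -0.009]
ft_force: [0.1, -0.5, -0.0]
grip_width: 0.001
```

```bash
python3 - <<'E'
from h import *
from scipy.spatial.transform import Rotation as Q
o=manip.get_obs();R=Q.from_quat(o["ee_rot"]).as_matrix();print(o["clock"],o["position"].round(4),np.degrees(np.arctan2(R[1,0],R[0,0])),R[:,2].round(3),np.round(o["joint_pos"],2))
print("delta tool xyz", (R.T@(np.array([.487,-.277,.235])-o["position"])).round(4))
d=np.mean([camera("top")[1] for _ in range(3)],0)
for n,c,a,w in(("mains",(.4658,.3362,.211),np.radians(186),.026),("fan",(.4733,.2647,.211),np.radians(186),.014)):
    print(n,[tilt(x,np.array(c),a,w,"top") for x in(np.load("top0.npy"),d)])
E
```

```text
6.4833 [ 0.4637 -0.0773  0.3083] -64.17814412928476 [ 0.004  0.018 -1.   ] [ 0.67 -0.02 -0.58  1.7  -0.03  1.46 -2.59]
delta tool xyz [0.1909 0.0668 0.0696]
mains [(np.int64(75), array([0.1859, 0.2088])), (np.int64(72), array([-0.1969,  0.209 ]))]
fan [(np.int64(29), array([0.2911, 0.2089])), (np.int64(30), array([0.2264, 0.2094]))]
```

Mains is confirmed on (tilt +0.19 → -0.20) and the fan is unchanged. Joint 7 is close to its limit, so I'll turn the other way.

{"method": "apply_moves", "body": {"commands": [[0.019,0.007,0,-7,1],[0.018,0.009,0,-7,1],[0.017,0.011,0,-7,1],[0.015,0.013,0,-7,1],[0.013,0.015,0,-7,1]]}}

```text
clock: 7.05
position: [0.4812, -0.1557, 0.3065]
ee_rot: [0.972, -0.234, -0.001, -0.012]
ft_force: [0.4, 0.3, 0.3]
grip_width: -0.0
```

{"method": "apply_moves", "body": {"commands": [[0,0,0,-7,1],[0,0,0,-7,1],[0,0,0,-7,1],[0,0,0,-7,1],[0,0,0,-7,1]]}}

```text
clock: 7.47
position: [0.4864, -0.1429, 0.3046]
ee_rot: [0.997, 0.076, 0.002, -0.013]
ft_force: [0.0, 0.9, -0.6]
grip_width: -0.001
```

{"method": "apply_moves", "body": {"commands": [[0,0,0,-7,1],[0,0,0,-7,1],[0,0,0,-7,1],[0,0,0,-7,1],[0,0,0,-7,1]]}}

```text
clock: 7.88
position: [0.4915, -0.1234, 0.3038]
ee_rot: [0.925, 0.379, 0.006, -0.014]
ft_force: [-0.2, -0.0, 0.4]
grip_width: 0.002
```

{"method": "apply_moves", "body": {"commands": [[0,0,0,-7,1],[0,0,0,-7,1],[0,0,0,-7,1],[0,0,0,-7,1],[0,0,0,-7,1]]}}

```text
clock: 8.3
position: [0.4958, -0.1035, 0.3031]
ee_rot: [0.764, 0.645, 0.01, -0.013]
ft_force: [0.5, -0.0, -0.4]
grip_width: 0.0
```

```bash
cat > go.py <<'E'
import sys
from h import *
from scipy.spatial.transform import Rotation as Q
o=manip.get_obs();R=Q.from_quat(o["ee_rot"]).as_matrix();print(o["clock"],o["position"].round(4),"head",np.degrees(np.arctan2(R[1,0],R[0,0])),R[:,2].round(3),np.round(o["joint_pos"],2),o["ft_force"].round(1))
print("delta tool xyz", (R.T@(np.array(sys.argv[1:4],float)-o["position"])).round(4))
E
python3 go.py .487 -.277 .235
```

```text
8.3 [ 0.4958 -0.1035  0.3031] head 80.32945257240479 [-0.001  0.033 -0.999] [ 0.75  0.09 -0.65  1.62  0.02  1.46 -0.07] [ 0.5 -0.  -0.4]
delta tool xyz [-0.1746  0.0209  0.0624]
```

{"method": "apply_moves", "body": {"commands": [[-0.035,0.004,0,-5,1],[-0.035,0.001,0,-5,1],[-0.035,-0.002,0,-5,1],[-0.035,-0.005,0,-5,1],[-0.03,-0.008,0,-4,1]]}}

```text
clock: 8.72
position: [0.5005, -0.2525, 0.2983]
ee_rot: [0.581, 0.814, 0.015, -0.01]
ft_force: [0.6, 0.8, 0.5]
grip_width: 0.002
```

```bash
python3 go.py .487 -.277 .200
```

```text
8.7167 [ 0.5005 -0.2525  0.2983] head 108.98692877052413 [ 0.001  0.036 -0.999] [ 0.89  0.22 -0.58  1.49  0.09  1.48  0.65] [0.6 0.8 0.5]
delta tool xyz [-0.0221 -0.022   0.0974]
```

{"method": "apply_moves", "body": {"commands": [[-0.01,-0.01,0.03,2,1],[-0.008,-0.008,0.03,1,1],[-0.004,-0.004,0.02,0,1],[0,0,0.01,0,1]]}}

```text
clock: 9.05
position: [0.4935, -0.2731, 0.2052]
ee_rot: [0.593, 0.805, 0.016, -0.009]
ft_force: [0.9, -0.7, 0.4]
grip_width: -0.005
```

```bash
python3 go.py .487 -.277 .180
```

```text
9.05 [ 0.4935 -0.2731  0.2052] head 107.31083590260802 [ 0.005  0.036 -0.999] [ 0.92  0.27 -0.56  1.63  0.11  1.29  0.65] [ 0.9 -0.7  0.4]
delta tool xyz [-0.0026 -0.0078  0.025 ]
```

{"method": "apply_moves", "body": {"commands": [[-0.002,-0.006,0.012,1,1],[0,-0.003,0.008,0,1],[0,0,0.003,0,1]]}}

```text
clock: 9.3
position: [0.4893, -0.2677, 0.1793]
ee_rot: [0.593, 0.805, 0.017, -0.011]
ft_force: [0.1, -0.0, 0.0]
grip_width: -0.001
```

```bash
python3 go.py .487 -.277 .170; python3 - <<'E'
from h import *
im,d=camera("scene");u,v=240,155;cv2.imwrite("pics/c2.png",cv2.resize(im[v-30:v+30,u-45:u+45,::-1],None,fx=8,fy=8,interpolation=cv2.INTER_CUBIC))
E
```

```text
9.3 [ 0.4893 -0.2677  0.1793] head 107.25185737246245 [ 0.003  0.039 -0.999] [ 0.92  0.28 -0.56  1.67  0.12  1.24  0.64] [ 0.1 -0.   0. ]
delta tool xyz [-0.0085 -0.0051  0.0089]
```

View pics/c2.png

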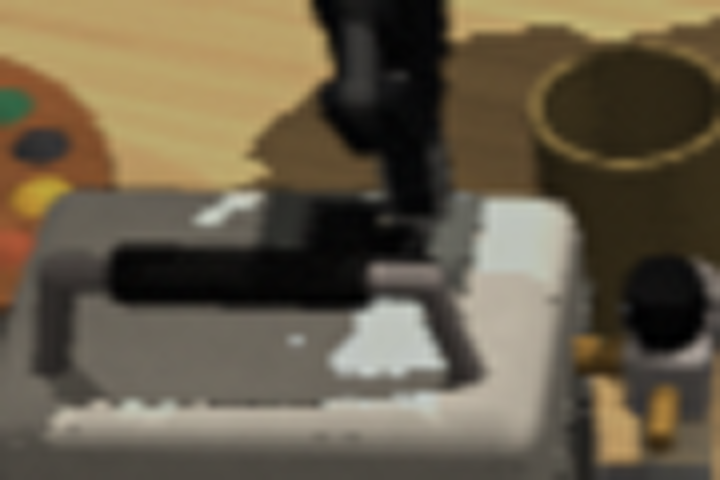

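The fingertip at (415,210) is over the ON end (right side) of the compressor rocker, about 8 mm too far out. I'll correct that and press.

{"method": "apply_moves", "body": {"commands": [[-0.008,-0.003,0.0,0,1],[-0.002,-0.001,0.002,0,1]]}}

```text
clock: 9.52
position: [0.4909, -0.2764, 0.1787]
ee_rot: [0.591, 0.807, 0.017, -0.009]
ft_force: [-0.1, -0.3, -0.2]
grip_width: 0.003
```

```bash
python3 go.py .487 -.277 .169
```

```text
9.5167 [ 0.4909 -0.2764  0.1787] head 107.60609867026757 [ 0.005  0.039 -0.999] [ 0.92  0.29 -0.55  1.66  0.12  1.24  0.65] [-0.1 -0.3 -0.2]
delta tool xyz [ 0.0003 -0.0041  0.0096]
```

{"method": "apply_moves", "body": {"commands": [[0,-0.003,0.004,0,1],[0,0,0.003,0,1]]}}

```text
clock: 9.68
position: [0.4891, -0.2778, 0.1729]
ee_rot: [0.59, 0.807, 0.017, -0.008]
ft_force: [-5.4, 2.4, 6.9]
grip_width: 0.0
```

{"method": "apply_moves", "body": {"commands": [[0,0,0.0025,0,1],[0,0,0.0015,0,1]]}}

```text
clock: 9.85
position: [0.4893, -0.2775, 0.1694]
ee_rot: [0.59, 0.807, 0.017, -0.008]
ft_force: [-0.4, -0.1, 0.4]
grip_width: 0.002
```

{"method": "apply_moves", "body": {"commands": [[0,0,-0.01,0,1],[0,0,-0.03,0,1],[0,0,-0.04,0,1],[0,0,-0.035,7,1],[0,0,0,7,1]]}}

```text
clock: 10.27
position: [0.4867, -0.2816, 0.2894]
ee_rot: [0.685, 0.728, 0.016, -0.012]
ft_force: [0.2, 0.2, -0.1]
grip_width: -0.001
```

{"method": "apply_moves", "body": {"commands": [[0.035,0,0,7,1],[0.035,0.004,0,7,1],[0.034,0,0,7,1],[0.034,-0.006,0,7,1],[0.033,-0.01,0,7,1]]}}

```text
clock: 10.68
position: [0.5065, -0.1161, 0.3031]
ee_rot: [0.875, 0.484, 0.014, -0.012]
ft_force: [0.8, 0.6, -0.5]
grip_width: 0.002
```

{"method": "apply_moves", "body": {"commands": [[0,0,0,7,1],[0,0,0,7,1],[0,0,0,7,1],[0,0,0,7,1],[0,0,0,7,1]]}}

```text
clock: 11.1
position: [0.5086, -0.1043, 0.3097]
ee_rot: [0.981, 0.195, 0.013, -0.014]
ft_force: [-0.0, 0.3, -1.1]
grip_width: 0.001
```

```bash
python3 go.py .4707 -.0179 .1; python3 - <<'E'
from h import *
for c in("scene","top"):
    d=np.mean([camera(c)[1] for _ in range(3)],0)
    print(c,tilt(np.load(c+"0.npy"),np.array((.4906,-.2905,.171)),np.radians(105.3),.022,c),tilt(d,np.array((.4906,-.2905,.171)),np.radians(105.3),.022,c))
E
```

```text
11.1 [ 0.5086 -0.1043  0.3097] head 22.432714694563504 [ 0.02   0.033 -0.999] [ 0.68  0.09 -0.58  1.6   0.02  1.45 -1.08] [-0.   0.3 -1.1]
delta tool xyz [-0.0086 -0.0896  0.2116]
scene (np.int64(33), array([0.1528, 0.1679])) (np.int64(42), array([-0.2556,  0.1691]))
top (np.int64(53), array([0.1363, 0.1692])) (np.int64(59), array([-0.2846,  0.1696]))
```

Compressor on is confirmed. Next is the turntable.

{"method": "apply_moves", "body": {"commands": [[-0.002,-0.022,0.03,2,1],[-0.002,-0.022,0.03,2,1],[-0.002,-0.022,0.03,1,1],[-0.001,-0.018,0.035,0,1],[0,0,0.03,0,1]]}}

```text
clock: 11.82
position: [0.4788, -0.0233, 0.157]
ee_rot: [0.987, 0.159, 0.019, -0.012]
ft_force: [1.0, -0.1, 0.7]
grip_width: 0.001
```

```bash
python3 go.py .4707 -.0179 .06
```

```text
11.8167 [ 0.4788 -0.0233  0.157 ] head 18.22555557622645 [ 0.033  0.03  -0.999] [ 0.6   0.09 -0.65  1.93  0.03  1.11 -1.31] [ 1.  -0.1  0.7]
delta tool xyz [-0.0099 -0.0059  0.0968]
```

{"method": "apply_moves", "body": {"commands": [[-0.004,-0.003,0.03,1,1],[-0.003,-0.002,0.03,0,1],[-0.002,-0.001,0.02,0,1],[0,0,0.01,0,1]]}}

```text
clock: 12.15
position: [0.4679, -0.016, 0.06]
ee_rot: [0.987, 0.156, 0.017, -0.013]
ft_force: [-0.2, 0.5, 1.5]
grip_width: -0.001
```

```bash
python3 go.py .4707 -.0179 .05
```

```text
12.15 [ 0.4679 -0.016   0.06  ] head 17.955874261070417 [ 0.029  0.031 -0.999] [ 0.56  0.21 -0.65  2.04  0.12  0.9  -1.4 ] [-0.2  0.5  1.5]
delta tool xyz [0.0017 0.0029 0.01  ]
```

{"method": "apply_moves", "body": {"commands": [[0.002,0.003,0.006,0,1],[0,0,0.004,0,1]]}}

```text
clock: 12.32
position: [0.4708, -0.0181, 0.0486]
ee_rot: [0.987, 0.158, 0.016, -0.013]
ft_force: [-0.7, 0.3, 0.8]
grip_width: -0.001
```

```bash
python3 go.py .4707 -.0179 .04; python3 - <<'E'
from h import *
im,d=camera("scene");u,v=338,215;cv2.imwrite("pics/t1.png",cv2.resize(im[v-35:v+25,u-45:u+45,::-1],None,fx=8,fy=8,interpolation=cv2.INTER_CUBIC))
E
```

```text
12.3167 [ 0.4708 -0.0181  0.0486] head 18.134591958841586 [ 0.027  0.031 -0.999] [ 0.56  0.24 -0.64  2.04  0.14  0.88 -1.41] [-0.7  0.3  0.8]
delta tool xyz [-0.0003 -0.0001  0.0086]
```

View pics/t1.png

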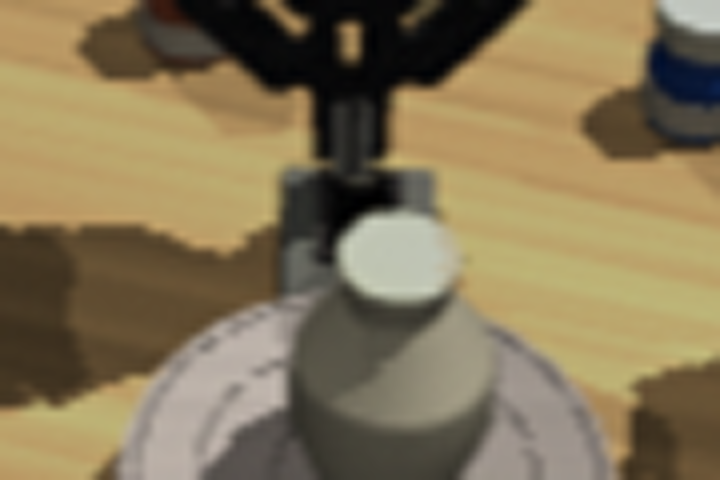

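The fingertips at (350,165) stand just over the outer end of the nose rocker, clear of the vase and both pots, so I'll press.

{"method": "apply_moves", "body": {"commands": [[0,0,0.003,0,1],[0,0,0.003,0,1]]}}

```text
clock: 12.53
position: [0.4725, -0.0182, 0.0438]
ee_rot: [0.987, 0.158, 0.017, -0.013]
ft_force: [-0.1, -0.0, 0.9]
grip_width: -0.001
```

{"method": "apply_moves", "body": {"commands": [[0,0,0.0025,0,1],[0,0,0.0015,0,1]]}}

```text
clock: 12.7
position: [0.4729, -0.0186, 0.0408]
ee_rot: [0.987, 0.158, 0.017, -0.012]
ft_force: [-1.0, -0.1, 0.7]
grip_width: -0.001
```

{"method": "apply_moves", "body": {"commands": [[0,0,0.0015,0,1],[0,0,0.001,0,1]]}}

```text
clock: 12.87
position: [0.474, -0.0187, 0.039]
ee_rot: [0.987, 0.158, 0.018, -0.012]
ft_force: [-0.6, -0.1, -0.1]
grip_width: 0.003
```

{"method": "apply_moves", "body": {"commands": [[0,0,-0.01,0,1],[0,0,-0.04,0,1],[0,0,-0.04,0,1],[0,0,-0.04,0,1],[-0.01,0.04,-0.02,0,1]]}}

```text
clock: 13.28
position: [0.4697, -0.0529, 0.1909]
ee_rot: [0.986, 0.164, 0.016, -0.015]
ft_force: [2.0, 1.5, 0.8]
grip_width: 0.004
```

{"method": "apply_moves", "body": {"commands": [[0,0.04,-0.01,0,1],[0,0.04,-0.01,0,1],[0,0.04,-0.01,0,1],[0,0.04,-0.01,0,1],[0,0,0,0,1]]}}

```text
clock: 13.7
position: [0.5221, -0.2142, 0.2412]
ee_rot: [0.986, 0.163, 0.023, -0.009]
ft_force: [-0.1, -0.8, 0.2]
grip_width: 0.001
```

```bash
python3 go.py 0 0 0; python3 - <<'E'
from h import *
for c in("scene","top"):
    d=np.mean([camera(c)[1] for _ in range(3)],0)
    for n,p,a,w in(("mains",(.4658,.3362,.211),186,.026),("fan",(.4733,.2647,.211),186,.014),("comp",(.4906,-.2905,.171),105.3,.022),("turn",(.484,-.0139,.041),196.6,.022)):
        try: print(c,n,[tilt(x,np.array(p),np.radians(a),w,c) for x in(np.load(c+"0.npy"),d)])
        except Exception as e: print(c,n,e)
im,_=camera("scene");cv2.imwrite("pics/f1.png",im[:,:,::-1])
E
```

```text
13.7 [ 0.5221 -0.2142  0.2412] head 18.804689103037834 [ 0.042  0.025 -0.999] [ 0.77  0.21 -0.5   1.62  0.07  1.31 -0.98] [-0.1 -0.8  0.2]
delta tool xyz [-0.4362 -0.3689  0.2243]
scene mains [(np.int64(82), array([0.1852, 0.2074])), (np.int64(67), array([-0.0357,  0.2067]))]
scene fan [(np.int64(28), array([0.1199, 0.2064])), (np.int64(29), array([0.1386, 0.2064]))]
scene comp [(np.int64(33), array([0.1528, 0.1679])), (np.int64(36), array([-0.23  ,  0.1692]))]
scene turn [(np.int64(38), array([0.1879, 0.0372])), (np.int64(34), array([-0.0985,  0.0363]))]
top mains [(np.int64(75), array([0.1859, 0.2088])), (np.int64(77), array([-0.2375,  0.2089]))]
top fan [(np.int64(29), array([0.2911, 0.2089])), (np.int64(29), array([0.1974, 0.2095]))]
top comp [(np.int64(53), array([0.1363, 0.1692])), (np.int64(0), array([0., 0.]))]
top turn [(np.int64(44), array([0.3897, 0.0391])), (np.int64(46), array([-0.2694,  0.0395]))]
```

View pics/f1.png

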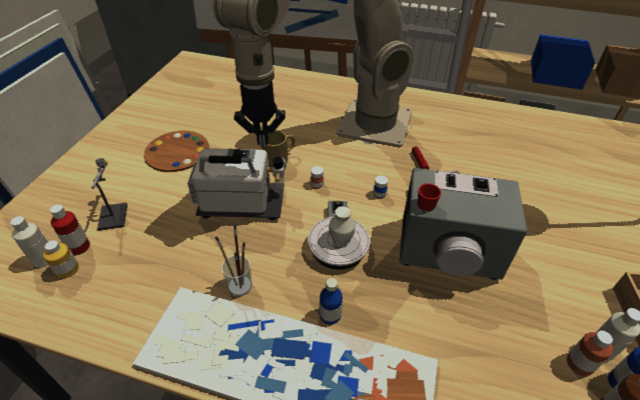

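All three rockers read over. The picture shows the turntable (338,240), vase, pots, cup, jar and mug where they began. I'll lift clear of the compressor's handle and hand in.

{"method": "apply_moves", "body": {"commands": [[0,0,-0.03,0,1],[0,0,-0.03,0,1],[0,0,-0.02,0,1],[0,0,0,0,1],[0,0,0,0,1]]}}

```text
clock: 14.47
position: [0.5166, -0.2012, 0.3209]
ee_rot: [0.985, 0.172, 0.019, -0.012]
ft_force: [0.1, 0.2, -1.3]
grip_width: 0.003
```

```bash
python3 go.py 0 0 0; python3 -c "
from h import *
print(workorder.hand_in())"
```

```text
14.4667 [ 0.5166 -0.2012  0.3209] head 19.83403909066785 [ 0.034  0.029 -0.999] [ 0.77  0.16 -0.52  1.5   0.04  1.47 -0.97] [ 0.1  0.2 -1.3]
delta tool xyz [-0.4309 -0.3596  0.3088]
the job is handed in; nothing more can be done
None
```

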